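# Centre the mixing cup and tare the scale

### The arm

A 7-joint arm with a two-finger parallel gripper is mounted at the origin on the work surface. World frame = base frame: x ahead of the robot, y to its left, z up, the work surface at z = 0. Lengths are in m, angles in rad, forces in N, time in s.
With the tool pointing down it reaches from about 0.35 to 0.9 m from the base axis. Payload 8.1 kg.
Tool frame: the origin (TCP) lies at the very end of the fingers, on their centre line; the grasp point (between the pads) lies 19 mm behind it (grasp_offset is the distance from the TCP to the grasp point, in m); z points along the fingers, y is the line along which they close (so a half turn about z gives the same grasp; the last joint's range is limited). The gripper opens to 92 mm and grips with 3 to 60 N. Pads are 19 mm wide; open, the fingers measure 130 mm over their backs; the gripper's body (75 mm by 190 mm) begins 47 mm behind the grasp point.
Start: joints at [1.093, 0.434, 0.025, 1.573, -0.012, 1.134, -0.075], TCP at [0.229, -0.582, 0.227] pointing down, gripper open.
Joint ranges: [-2.62, 2.62], [-0.44, 2.09], [-1.27, 1.32], [0.08, 2.57], [-1.32, 4.46], [0.12, 2], [-2.74, 2.74]. Speed limits (rad/s): [2.22, 2.22, 3.01, 3.01, 3.14, 3.14, 3.14].

### API

Orientations are given as a rotation vector (axis times angle).
In Python, from cell import observe, get_image, camera_params, sign_off, silhouettes, grasp_offset gives the robot as it stands. The module is installed in compiled form; this text tells all that it offers.
- The arm moves only by the tool jog_arm, never from a script. Its argument "motion" is a list that holds one entry, the list of rows, each a list of 7 numbers: the shift along the tool's x, y, z in m, then the turn, a rotation vector about the tool's x, y, z in rad, then the closure, from -1 (fully open) to 1 (shut), so that 0 is half open. In form: [[[dx, dy, dz, wx, wy, wz, hand], ...]]. A call has 1 to 10 rows; each row is the pose to reach, as a shift and turn from the pose commanded when the call began, along the tool's axes at that moment; what a row does not reach only later rows make up. A row lasts 1/12 s, in which the tool goes at most 41.7 mm and 7.16 degrees, less where a joint would pass 70% of its speed; a pose out of reach is approached as far as the arm can. A call with a gripper value outside its range is refused whole. The fingers move at their own pace and stop on an object; "force" is the grip in N (left out, the last holds). Time passes only in rows, so rows that repeat a pose let the fingers close. It gives the time, the measured TCP pose, the force, the opening and the grip force at its end, in the units of the state.
- observe(): the state, without advancing time (a new reading comes with each control period).
- get_image(name): name is "scene" or "top" or "wrist"; returns the picture (420x560x3 uint8, red, green, blue); there is no depth.
- camera_params(name): a dict with "vertical_fov" (degrees; the focal length in pixels is half the picture's height over the tangent of half this angle, whatever the lens; pixels are square), "cx", "cy" (the principal point, pixels), "T" (4x4, takes a point from camera to world coordinates). Camera axes: x right, y down, z forward; pixel columns grow to the right and rows downward; lengths in m; the calibration is good to about 2 mm. A picture is of the moment at which its call begins: read the wrist's pose just before it. camera_params takes no time and is no camera call; for the wrist camera it gives the pose at the moment of the call.
- sign_off(): hands the job in; it is judged then, once.
Trained networks look in the newest picture that a camera, given by its name, has taken for a name from the list of things; names that differ only in an ending like _2 or _b are one class to them, and where a whole thing is asked for, a point or a joint stands for the part that bears it (a point fixed in the world has none). Each returns a list of dicts, best first, with "p" (0 to 1); they miss things now and then, are a little off and sometimes report something else, mostly with a low value. They report only what shows in the picture. A call takes as long as a camera call.
- silhouettes(query, camera): "mask" (420x560 bool, what is visible of it) and "pixel" ([column, row] in pixels, amid what is visible of it).
The state is a dict: "clock": time; "joints": joint angles; "dq": joint speeds; "joint_efforts": joint torques, N m; "position": TCP position; "ee_rot": TCP orientation; "force": force on the tool from outside, world axes, zero at the start; "ft_torque": the same for the moment, N m; "width": opening from 0.0 (shut) to 1.0 (fully open); "gripper_force": force on a finger pad.
Only numpy, scipy, OpenCV 4.12 (cv2) and the standard library are available. Lean on these libraries where they do the work, as an engineer would, in place of code of your own. Each camera call takes 0.05 s, during which the arm holds its last target. There are 200 camera calls.

### The job

Two identical bench scales stand on the table; the wide white mixing cup sits on the pan of one of them, too near the front. With the fingertips, gently nudge that cup along the pan to the middle, over the ring mark, leaving it upright and never lifting it; let go of it, then press that scale's long bar key (tare) fully down, gently, and withdraw. Do not press its other keys, and leave the other scale and everything else alone.

Things in the scene. Friction and masses are not known exactly. Their poses are not given: they have to be found in the camera images.
- scale_a: the bench scale with the mixing cup on it, fixed; white housing 290 (x) x 200 (y) mm, top at z = 50. Origin: centre of its underside. Its front (own -x) faces the robot, turned up to 0.15 rad; it may be the left or right one. Steel pan 170 mm square at the rear, its top at z = 62; in front a flat display, then a row of four keys at x = -108, alike in white plastic, 8 mm proud (tops at z = 58)
- scale_a_pan (a point): centre of the pan's top face, at x = 50, y = 0, z = 62 mm in the scale's frame, the middle of a dark ring mark of 100 mm diameter; axes as the scale's
- scale_a_bar_top (a point): middle of the top face of the long bar key (tare), 18 mm (x) x 34 mm (y), the only long one, at y = -23 mm in the scale's row, on the scale with the cup; moves down with the key
- scale_a_bar (a joint): travel of that bar key in m: 0 up, 0.005 fully down; sprung, about 1.2 N to start and 4.2 N fully down, returns by itself; counts as pressed beyond 0.0035
- scale_a_round (a joint): travel of the round key (20 mm across) at y = +69 mm of the same scale, not to be pressed; 0 up, 0.005 down
- scale_a_square (a joint): travel of the square key (18 mm) at y = +23 mm of the same scale, not to be pressed; 0 up, 0.005 down
- scale_a_disc (a joint): travel of the round key (20 mm across) at y = -69 mm of the same scale, not to be pressed; 0 up, 0.005 down
- cup: the empty mixing cup: white plastic, open, round, 86 mm across at the foot, 90 at the rim, 75 tall, about 90 g, loose; slides under about 1 N and stops when the push stops. Origin: centre of its underside. It starts upright on the pan, 24 to 36 mm in front of the pan's centre (towards the keys), up to 25 mm to either side
- scale_b: the other, identical scale (same sizes and keys), fixed, with the mould block on its pan; to be left alone. Origin: centre of its underside
- mould_block: off-white block 110 x 90 x 50 mm (small domes on top) on the other scale's pan, loose; leave alone. Origin: centre of its underside
- beaker: steel beaker, 68 mm across, 90 mm tall, on the table between the scales at the far end; loose, leave alone. Origin: centre of its underside
- jar: amber jar, 54 mm across, 70 mm tall, on the table between the scales at the near end; loose, leave alone. Origin: centre of its underside
- spray_can: aluminium spray can, 52 mm across, 170 mm tall, behind the left scale; loose, leave alone. Origin: centre of its underside
- spatula: spatula about 280 mm long lying flat to the right of the scales, along x, origin under its middle; loose, leave alone
- brush: flat brush about 200 mm long lying to the left of the scales, along x, origin under its middle; loose, leave alone

How it is judged:
By the outcome, as a careful person would: the job done as asked, in the order asked, and still so for the second after the job is handed in, with the robot touching nothing.
It also fails if it takes over 42 s, if anything falls off the work surface, if the arm or the gripper's body presses on something with over 40 N, if the wrist force passes 120 N, or if a joint passes its speed limit or range.

## Working session

There is one attempt and no reset: what is moved stays moved. The work goes in short steps, Python scripts to look and compute and a tool call to move; the robot and the scene stay as the last step left them, time stands still between calls to the robot, and variables do not carry over. Pictures are saved under pics/ and viewed, at most 13 in all, crops included, and the job is handed in when it is done.

Besides the shell and the picture viewer there is one more tool, called as name(argument=value, ...), one argument or row to a line, values as JSON. jog_arm: Moves the arm, as the interface text tells. Its arguments: {"type":"object","properties":{"motion":{"type":"array"},"force":{"type":"number"}},"required":["motion"]}

```bash
mkdir -p pics
cat > h.py <<'E'
import numpy as np,cv2
from cell import *
def save(n,f):
    im=get_image(n); cv2.imwrite('pics/'+f,im[:,:,::-1]); return im
def cam(n):
    p=camera_params(n); f=210/np.tan(np.radians(p['vertical_fov'])/2); return f,p['cx'],p['cy'],np.array(p['T'])
def ray(n,px,z):
    f,cx,cy,T=cam(n); d=T[:3,:3]@np.array([(px[0]-cx)/f,(px[1]-cy)/f,1]); o=T[:3,3]
    return o+d*(z-o[2])/d[2]
def proj(n,P):
    f,cx,cy,T=cam(n); q=T[:3,:3].T@(np.array(P)-T[:3,3]); return np.array([f*q[0]/q[2]+cx,f*q[1]/q[2]+cy])
E
python3 - <<'E'
from h import *
s=observe(); print({k:np.round(s[k],3).tolist() for k in ('clock','position','ee_rot','width','force')})
save('top','top0.png')
for n in('top',):
    print(np.round(cam(n)[3],3).tolist(),cam(n)[:3])
for q in('scale_a','cup','scale_a_bar_top'):
    for r in silhouettes(q,'top')[:4]:
        c,_=cv2.findContours(r['mask'].astype(np.uint8),0,2); c=max(c,key=cv2.contourArea)
        print(q,round(r['p'],2),r['pixel'],r['mask'].sum(),cv2.minAreaRect(c))
E
```

```text
{'clock': 0.0, 'position': [0.229, -0.581, 0.226], 'ee_rot': [-3.085, -0.585, 0.001], 'width': 1.003, 'force': [-0.93, -0.417, -0.197]}
[[0.002, -0.981, 0.195, 0.381], [-0.999, 0.004, 0.033, -0.016], [-0.033, -0.195, -0.98, 1.159], [0.0, 0.0, 0.0, 1.0]] (np.float64(465.04567018736344), 283.9724603039321, 203.61616893004023)
scale_a 0.77 [370.9, 241.8] 8000 ((369.94659423828125, 225.74249267578125), (121.43435668945312, 86.31260681152344), 83.9909896850586)
scale_a 0.68 [210.3, 231.3] 8325 ((211.89749145507812, 221.38636779785156), (118.9477767944336, 84.32733917236328), 87.75425720214844)
cup 0.29 [366.6, 197.6] 2066 ((367.0, 199.99998474121094), (49.99999237060547, 41.99999237060547), 90.0)
scale_a_bar_top 0.3 [203.0, 264.3] 57 ((202.5, 264.5), (7.0, 7.0), 90.0)
```

View pics/top0.png

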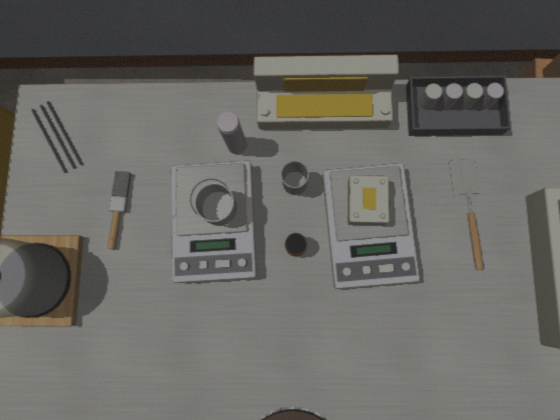

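Left scale (about 213,221) carries the cup (214,203), so it is scale_a; the mould block is on the right one. Now I'll zoom in to fit the pose.

Run:
```python
from h import *
im=cv2.imread('pics/top0.png')[150:290,155:270]
cv2.imwrite('pics/crop0.png',cv2.resize(im,None,fx=4.2,fy=4.2,interpolation=cv2.INTER_CUBIC))
save('scene','scene0.png')
s=observe(); print(cv2.Rodrigues(np.array(s['ee_rot']))[0].round(3).tolist())
f=cam('scene');print(f[0],f[3].round(3).tolist())
```

```text
[[0.931, 0.366, -0.0], [0.366, -0.931, 0.001], [-0.0, -0.001, -1.0]]
420.0836310433236 [[-0.575, 0.524, -0.629, 1.343], [0.818, 0.354, -0.453, 0.568], [-0.015, -0.775, -0.632, 0.835], [0.0, 0.0, 0.0, 1.0]]
```

View pics/crop0.png

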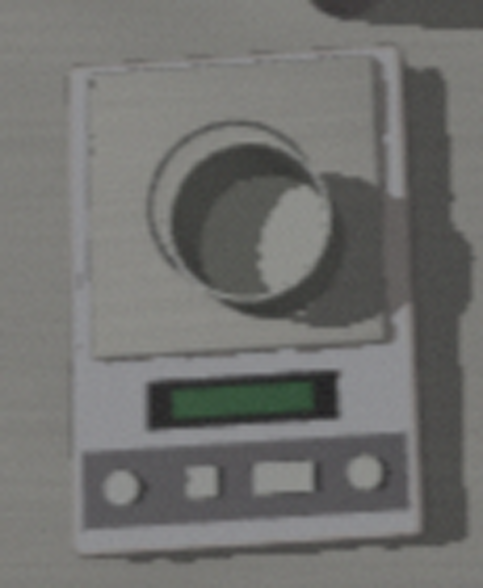

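View pics/scene0.png

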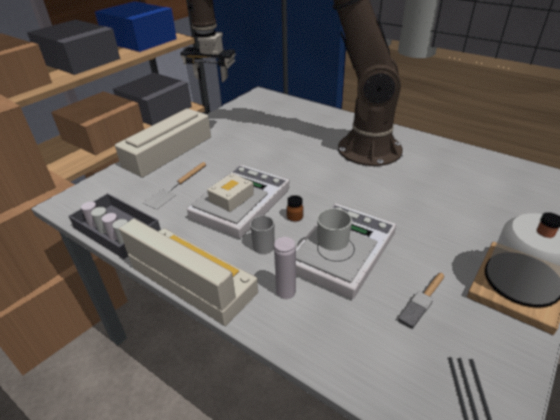

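The crop shows the keys at about (123,488), (203,482), (286,477) and (366,472), the pan corners at (92,75), (374,58), (386,341) and (96,357), and the cup rim centred at (252,221). The scene view confirms that the cup is upright.

Run:
```python
from h import *
from scipy.optimize import least_squares
c=lambda p:np.array(p)/4.2+[155,150]-.4
obs=[((-108,69,58),(123,488)),((-108,23,58),(203,482)),((-108,-23,58),(286,477)),((-108,-69,58),(366,472)),
((135,85,62),(92,75)),((135,-85,62),(374,58)),((-35,-85,62),(386,341)),((-35,85,62),(96,357)),((-145,-100,50),(420,528)),((-145,100,50),(77,550))]
def W(q,p):
    ct,st=np.cos(q[2]),np.sin(q[2]); p=np.array(p)/1e3
    return np.array([q[0]+ct*p[0]-st*p[1],q[1]+st*p[0]+ct*p[1],p[2]])
r=least_squares(lambda q:np.concatenate([proj('top',W(q,a))-c(b) for a,b in obs]),[.38,.2,0],loss='soft_l1')
q=r.x;print(q,r.fun.reshape(-1,2).round(1).tolist())
print('pan',W(q,(50,0,62)),'bar',W(q,(-108,-23,58)))
cup=ray('top',c((252,221.5)),.137);print('cup',cup)
R=np.array([[np.cos(q[2]),-np.sin(q[2])],[np.sin(q[2]),np.cos(q[2])]])
d=cup[:2]-W(q,(50,0,62))[:2];print('cup rel pan',R.T@d, 'push heading',np.arctan2(-d[1],-d[0]))
```

```text
[0.56317667 0.19495059 0.05812471] [[-0.0, -0.4], [0.2, -0.2], [-0.2, -0.1], [0.1, -0.0], [-0.8, -0.9], [0.7, -1.2], [0.7, -0.1], [-1.1, 0.4], [1.3, 1.8], [-1.0, 1.4]]
pan [0.61309223 0.19785519 0.062     ] bar [0.45669517 0.1657155  0.058     ]
cup [0.58740366 0.17438337 0.137     ]
cup rel pan [-0.02700871 -0.02193988] push heading 0.7403365062090641
```

```bash
cat >> h.py <<'E'
from scipy.spatial.transform import Rotation as Ro
def plan(pos,head,tilt):
    s=observe(); R=Ro.from_rotvec(s['ee_rot'])
    h=np.array([np.cos(head),np.sin(head),0]); u=np.array([0,0,1.])
    z=-u*np.cos(tilt)+h*np.sin(tilt); x=h*np.cos(tilt)+u*np.sin(tilt); y=np.cross(z,x)
    Rt=Ro.from_matrix(np.c_[x,y,z])
    print('t',round(s['clock'],2),'pos',np.round(s['position'],4),'F',np.round(s['force'],2),'w',round(s['width'],3))
    print('row',np.r_[R.inv().apply(np.array(pos)-s['position']),(R.inv()*Rt).as_rotvec()].round(4).tolist())
E
python3 -c "
from h import *
plan((.53,.12,.25),.74,.26)"
```

```text
t 0.25 pos [ 0.2287 -0.5814  0.2264] F [ 0.29 -0.57 -0.48] w 0.999
row [0.5371, -0.5425, -0.0233, 0.0468, 0.2571, -0.3633]
```

jog_arm(
  motion=[
    [[0.537,-0.5425,-0.0235,0.047,0.257,-0.363,0],[0.537,-0.5425,-0.0235,0.047,0.257,-0.363,0],[0.537,-0.5425,-0.0235,0.047,0.257,-0.363,0],[0.537,-0.5425,-0.0235,0.047,0.257,-0.363,0],[0.537,-0.5425,-0.0235,0.047,0.257,-0.363,0],[0.537,-0.5425,-0.0235,0.047,0.257,-0.363,0],[0.537,-0.5425,-0.0235,0.047,0.257,-0.363,0],[0.537,-0.5425,-0.0235,0.047,0.257,-0.363,0],[0.537,-0.5425,-0.0235,0.047,0.257,-0.363,0],[0.537,-0.5425,-0.0235,0.047,0.257,-0.363,0]],
  ],
)

```text
clock: 1.08
position: [0.3934, -0.1971, 0.2398]
ee_rot: [-2.822, -1.094, -0.369]
force: [0.6, -0.3, -0.1]
width: 0.497
gripper_force: 0.0
```

```bash
python3 -c "
from h import *
plan((.53,.12,.25),.74,.26)"
```

```text
t 1.08 pos [ 0.3934 -0.1971  0.2398] F [ 0.64 -0.28 -0.08] w 0.497
row [0.3067, -0.1423, 0.0708, 0.0012, 0.0003, -0.0004]
```

jog_arm(
  motion=[
    [[0.307,-0.1425,0.071,0,0,0,0],[0.307,-0.1425,0.071,0,0,0,0],[0.307,-0.1425,0.071,0,0,0,0],[0.307,-0.1425,0.071,0,0,0,0],[0.307,-0.1425,0.071,0,0,0,0],[0.307,-0.1425,0.071,0,0,0,0],[0.307,-0.1425,0.071,0,0,0,0],[0.307,-0.1425,0.071,0,0,0,0],[0.307,-0.1425,0.071,0,0,0,0],[0.307,-0.1425,0.071,0,0,0,0]],
  ],
)

```text
clock: 1.92
position: [0.5302, 0.1234, 0.2502]
ee_rot: [-2.815, -1.102, -0.371]
force: [0.3, -0.4, 0.4]
width: 0.501
gripper_force: 0.0
```

```bash
python3 -c "
from h import *
save('wrist','w1.png')
plan((.534,.126,.115),.74,.26)
f=cam('wrist');print(f[:3],f[3].round(3).tolist())
for n,P in dict(pan=(.6131,.1979,.062),cuprim=(.5874,.1744,.137),bar=(.4567,.1657,.058)).items(): print(n,proj('wrist',P))"
```

```text
t 1.97 pos [0.5296 0.1206 0.2497] F [-0.17 -0.28 -1.  ] w 0.505
row [-0.0279, -0.001, 0.1319, -0.0011, -0.0, 0.0034]
(np.float64(342.9920567476922), 277.9798471019682, 209.2014029519971) [[0.678, -0.735, -0.025, 0.556], [-0.735, -0.678, -0.025, 0.144], [0.001, 0.035, -0.999, 0.422], [0.0, 0.0, 0.0, 1.0]]
pan [276.61056257 121.60826632]
cuprim [276.18220322 144.13112057]
bar [199.37982367 251.73678498]
```

View pics/w1.png

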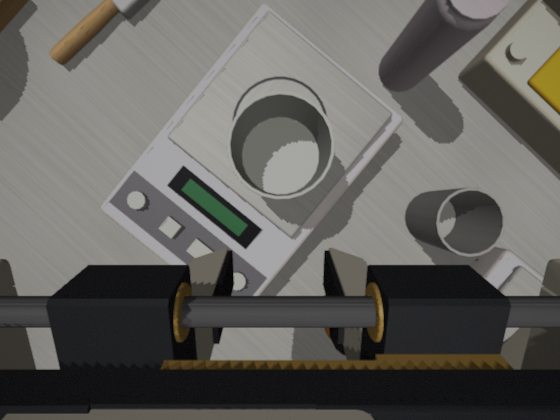

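The wrist view shows round key (136,200), square (171,227), disc (238,281), pan corners (170,135), (265,22), (393,115) and (297,235), and the cup rim centred near (282,145). I'll refine by fitting both views together.

```bash
cat > fit.py <<'E'
from h import *
from scipy.optimize import least_squares
c=lambda p:np.array(p)/4.2+[155,150]-.4
K=[(-108,69,58),(-108,23,58),(-108,-23,58),(-108,-69,58),(135,85,62),(135,-85,62),(-35,-85,62),(-35,85,62)]
top=[c(p) for p in [(123,488),(203,482),(286,477),(366,472),(92,75),(374,58),(386,341),(96,357)]]
wr=[(136,200),(171,227),None,(238,281),(265,22),(393,115),(297,235),(170,135)]
def W(q,p):
    ct,st=np.cos(q[2]),np.sin(q[2]); p=np.array(p)/1e3
    return np.array([q[0]+ct*p[0]-st*p[1],q[1]+st*p[0]+ct*p[1],p[2]])
E
python3 - <<'E'
from fit import *
for nm,o in(('top',top),('wrist',wr)):
    r=least_squares(lambda q:np.concatenate([proj(nm,W(q,a))-b for a,b in zip(K,o) if b is not None]),[.56,.19,0.05],loss='soft_l1')
    q=r.x;print(nm,q.round(4),r.fun.reshape(-1,2).round(1).tolist());print('pan',W(q,(50,0,62)).round(4),'bar',W(q,(-108,-23,58)).round(4))
# cup rim ellipse/ring edges from wrist
im=cv2.imread('pics/w1.png');cv2.imwrite('pics/w1c.png',cv2.resize(im[50:310,100:420],None,fx=2.3,fy=2.3,interpolation=cv2.INTER_CUBIC))
print('cup',ray('wrist',(282,145.5),.137))
for p in((233,110),(280,77),(327,105)):print('ring',ray('wrist',p,.062))
for q in ('cup',):
  for x in silhouettes(q,'wrist')[:2]:
    cc,_=cv2.findContours(x['mask'].astype(np.uint8),0,2);cc=max(cc,key=cv2.contourArea);print(x['p'],cv2.boundingRect(cc),cv2.fitEllipse(cc))
E
```

```text
top [0.5625 0.1949 0.0579] [[-0.0, -0.2], [0.2, 0.1], [-0.2, 0.2], [0.1, 0.3], [-0.8, -0.7], [0.8, -1.0], [0.7, 0.2], [-1.0, 0.6]]
pan [0.6124 0.1978 0.062 ] bar [0.456  0.1657 0.058 ]
wrist [0.5646 0.1904 0.0698] [[0.3, 0.2], [-0.5, 0.3], [0.2, -0.1], [2.5, -15.8], [2.1, -4.5], [-4.2, 2.6], [-4.3, 1.0]]
pan [0.6145 0.1939 0.062 ] bar [0.4584 0.16   0.058 ]
cup [0.5898342  0.17010535 0.137     ]
ring [0.59113984 0.23933158 0.062     ]
ring [0.64918524 0.22640733 0.062     ]
ring [0.66121943 0.171021   0.062     ]
0.77 (226, 91, 108, 108) ((279.62396240234375, 144.68394470214844), (106.41356658935547, 107.51004791259766), 22.770221710205078)
```

View pics/w1c.png

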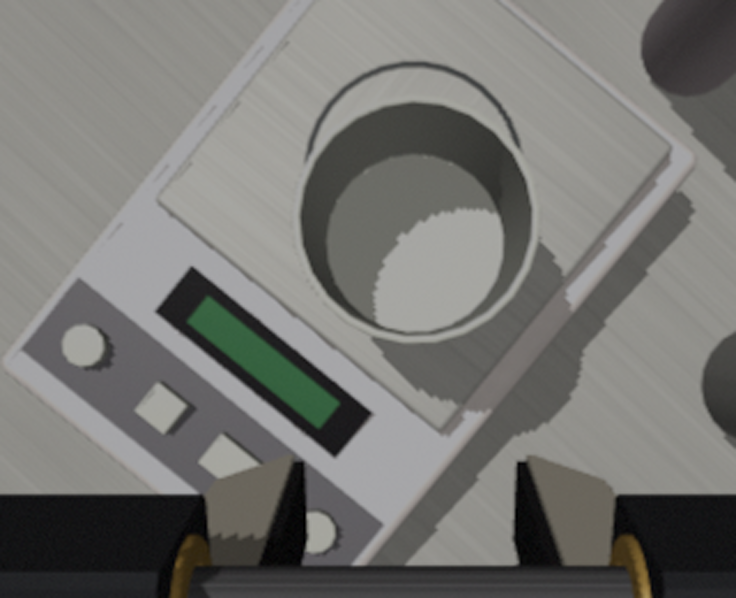

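The picture was taken 3 mm before the pose I read, because the arm was still settling. I'll retake it at rest, and measure on the new frame by shifting the features.

Run:
```python
from fit import *
im=get_image('wrist');old=cv2.imread('pics/w1.png')[:,:,::-1]
g=lambda a:cv2.cvtColor(np.ascontiguousarray(a),cv2.COLOR_RGB2GRAY)
a,b=g(old),g(im)
sh=[]
for p in((282,92),(232,146),(240,210),(160,215),(333,146)):
    x,y=int(p[0]),int(p[1]);t=a[y-14:y+15,x-14:x+15];m=cv2.matchTemplate(b[y-30:y+31,x-30:x+31],t,cv2.TM_CCOEFF_NORMED);_,v,_,l=cv2.minMaxLoc(m);sh.append((l[0]-16,l[1]-16,round(v,2)))
print(sh);d=np.median(np.array(sh)[:,:2],0)
cup=ray('wrist',np.array((282.2,145.9))+d,.137);ring=ray('wrist',np.array((279.6,125))+d,.062)
print('cup',cup,'ring',ring)
o=[None if w is None else np.array(w)+d for w in [(136,200),(170.4,227),None,(238,281),None,(392.2,115.2),(293.5,237.8),(169.6,137)]]
r=least_squares(lambda q:np.concatenate([proj('wrist',W(q,a))-b for a,b in zip(K,o) if b is not None]),[.56,.19,0.05],loss='soft_l1')
q=r.x;print(q.round(4),r.fun.reshape(-1,2).round(1).tolist());print('pan',W(q,(50,0,62)).round(4),'bar',W(q,(-108,-23,58)).round(4))
e=ring-cup;print('push',e[:2],np.hypot(*e[:2]),np.arctan2(e[1],e[0]))
```

```text
[(-3, -5, 0.97), (-4, -5, 0.99), (-3, -4, 1.0), (-3, -4, 0.99), (-4, -6, 0.99)]
cup [0.59084347 0.17076224 0.137     ] ring [0.61414953 0.19519352 0.062     ]
[0.5661 0.1912 0.0527] [[0.7, -0.1], [0.2, 0.4], [-0.2, 0.9], [4.8, -2.0], [-0.6, 1.4], [-2.8, -1.2]]
pan [0.6161 0.1939 0.062 ] bar [0.4595 0.1626 0.058 ]
push [0.02330606 0.02443128] 0.03376476919454633 0.8089647709569845
```

```bash
python3 -c "
from h import *
plan((.539,.124,.077),.77,.26)"
```

```text
t 2.07 pos [0.5292 0.1175 0.2493] F [-0.25 -0.65 -0.66] w 0.5
row [-0.0328, 0.0017, 0.1695, 0.0083, 0.0014, -0.0298]
```

jog_arm(
  motion=[
    [[-0.032,0.002,0.169,0.008,0.001,-0.03,0],[-0.032,0.002,0.169,0.008,0.001,-0.03,0],[-0.032,0.002,0.169,0.008,0.001,-0.03,0],[-0.032,0.002,0.169,0.008,0.001,-0.03,0],[-0.032,0.002,0.169,0.008,0.001,-0.03,0],[-0.032,0.002,0.169,0.008,0.001,-0.03,0],[-0.032,0.002,0.169,0.008,0.001,-0.03,0],[-0.032,0.002,0.169,0.008,0.001,-0.03,0]],
  ],
)

```text
clock: 2.73
position: [0.542, 0.1252, 0.0809]
ee_rot: [-2.801, -1.135, -0.373]
force: [0.8, 1.0, 1.0]
width: 0.5
gripper_force: 0.0
```

```bash
python3 -c "
from h import *
plan((.554,.1385,.076),.77,.26)
save('wrist','w2.png');plan((.554,.1385,.076),.77,.26)"
```

```text
t 2.73 pos [0.542  0.1252 0.0809] F [0.78 0.97 0.99] w 0.5
row [0.016, -0.0012, 0.0094, 0.0029, -0.0038, 0.0004]
t 2.78 pos [0.542  0.1253 0.081 ] F [-0.66  0.77 -0.13] w 0.5
row [0.0159, -0.0012, 0.0094, 0.0031, -0.0041, 0.0006]
```

View pics/w2.png

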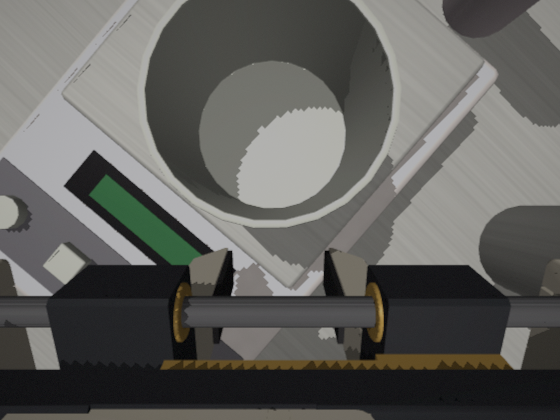

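The rim is centred at about column 269 and the fingers at 278, so the cup sits about 3 mm left of the tool plane. I'll shift left, then push gently.

jog_arm(
  motion=[
    [[-0.001,-0.003,0.005,0,0,0,0],[0.006,-0.003,0.007,0,0,0,0],[0.0122,-0.003,0.0084,0,0,0,0],[0.0151,-0.003,0.0092,0,0,0,0],[0.018,-0.003,0.0099,0,0,0,0],[0.0209,-0.003,0.0107,0,0,0,0],[0.0238,-0.003,0.0115,0,0,0,0],[0.0267,-0.003,0.0123,0,0,0,0],[0.0296,-0.003,0.013,0,0,0,0],[0.0296,-0.003,0.013,0,0,0,0]],
  ],
)

```text
clock: 3.62
position: [0.5615, 0.1504, 0.0733]
ee_rot: [-2.8, -1.136, -0.368]
force: [0.3, -0.2, -0.3]
width: 0.499
gripper_force: 0.1
```

```bash
python3 -c "
from h import *
plan((.58,.164,.076),.77,.26)
save('wrist','w3.png')"
```

```text
t 3.62 pos [0.5615 0.1504 0.0733] F [ 0.33 -0.2  -0.26] w 0.499
row [0.0227, 0.0031, 0.0032, 0.0001, -0.0011, 0.0012]
```

View pics/w3.png

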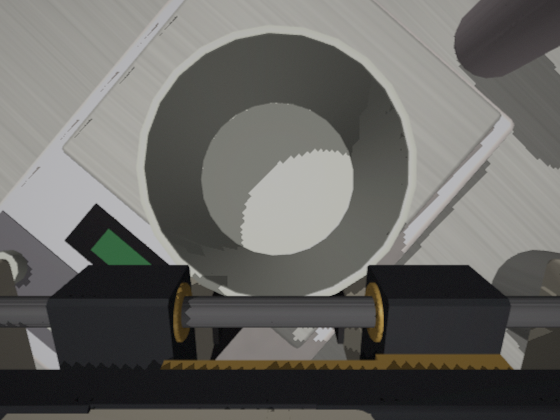

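The rim is centred at about (277,166), between the fingers. Pan corners are at about (65,148) and (500,116), and the midpoint of that diagonal is the pan centre.

```bash
python3 -c "
from h import *
im=cv2.imread('pics/w3.png')
cv2.imwrite('pics/w3c.png',np.hstack([cv2.resize(im[110:190,40:130],None,fx=4,fy=4,interpolation=2),cv2.resize(im[80:160,430:530],None,fx=4,fy=4,interpolation=2)]))
s=observe();print(s['position'])
a,b=ray('wrist',(65,148),.062),ray('wrist',(500,116),.062);c=ray('wrist',(276.5,166),.137)
print(a,b,np.hypot(*(a-b)[:2]),(a+b)/2,c,((a+b)/2-c)[:2])
"
```

```text
[0.56131026 0.15018689 0.07323385]
[0.52686658 0.273444   0.062     ] [0.70052203 0.11962618 0.062     ] 0.23198305325468468 [0.61369431 0.19653509 0.062     ] [0.59382192 0.18129421 0.137     ] [0.01987239 0.01524087]
```

View pics/w3c.png

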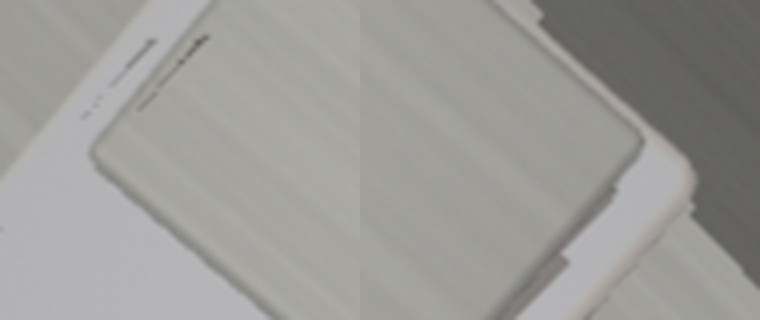

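jog_arm(
  motion=[
    [[0.0034,0.0005,-0.0011,0,0,0,0],[0.0063,0.0009,-0.0004,0,0,0,0],[0.0092,0.0013,0.0004,0,0,0,0],[0.0121,0.0017,0.0012,0,0,0,0],[0.015,0.0021,0.002,0,0,0,0],[0.0179,0.0025,0.0027,0,0,0,0],[0.0208,0.0028,0.0035,0,0,0,0],[0.0208,0.0028,0.0035,0,0,0,0],[0.0208,0.0028,0.0035,0,0,0,0]],
  ],
)

```text
clock: 4.42
position: [0.5784, 0.1628, 0.0753]
ee_rot: [-2.8, -1.136, -0.368]
force: [-0.1, -0.1, 0.7]
width: 0.498
gripper_force: 0.0
```

```bash
python3 -c "
from h import *
plan((.58,.164,.076),.77,.26)
save('wrist','w4.png');plan((.58,.164,.076),.77,.26);save('top','top4.png')"
```

```text
t 4.42 pos [0.5784 0.1628 0.0753] F [-0.08 -0.07  0.67] w 0.498
row [0.0021, 0.0003, -0.0002, 0.0002, -0.0012, 0.0011]
t 4.47 pos [0.5783 0.1627 0.0753] F [ 0.19 -0.16  0.08] w 0.498
row [0.0023, 0.0003, -0.0001, 0.0003, -0.0011, 0.0011]
```

View pics/w4.png

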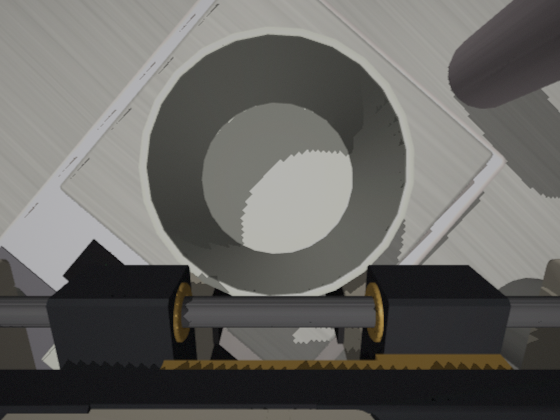

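The cup is still upright and centred at about (277,165). The pan corners are now at (61,187) and (492,155).

```bash
python3 -c "
from h import *
a,b=ray('wrist',(61,187),.062),ray('wrist',(492,155),.062);c=ray('wrist',(277,164.5),.137)
d=((a+b)/2-c)[:2]
print((a+b)/2,c,d,d@[.718,.696],d@[.696,-.718])
"
```

```text
[0.61362387 0.19684636 0.062     ] [0.61126141 0.1940047  0.137     ] [0.00236246 0.00284167] 0.003674044190471525 -0.0003960442877318027
```

jog_arm(
  motion=[
    [[0.0018,0,0.0005,0,0,0,0],[0.0035,0,0.0009,0,0,0,0],[0.0035,0,0.0009,0,0,0,0],[0.0035,0,0.0009,0,0,0,0],[-0.003,0,-0.001,0,0,0,0],[-0.015,0,-0.004,0,0,0,0],[-0.029,0,-0.008,0,0,0,0],[-0.029,0,-0.008,0,0,0,0]],
  ],
)

```text
clock: 5.18
position: [0.5536, 0.1384, 0.0746]
ee_rot: [-2.803, -1.134, -0.362]
force: [-0.5, -0.9, 0.0]
width: 0.498
gripper_force: 0.0
```

jog_arm(
  motion=[
    [[-0.005,0,-0.04,0,0,0,0],[-0.005,0,-0.08,0,0,0,0],[0,0,-0.12,0,0,0,0],[0,0,-0.16,0,0,0,0],[0,0,-0.16,0,0,0,0],[0,0,-0.16,0,0,0,0],[0,0,-0.16,0,0,0,0]],
  ],
)

```text
clock: 5.77
position: [0.5266, 0.1122, 0.2299]
ee_rot: [-2.801, -1.135, -0.368]
force: [-0.7, -0.1, -0.5]
width: 0.501
gripper_force: 0.0
```

```bash
python3 -c "
from h import *
T0=cam('wrist');im=save('wrist','w5.png')
for p in((282,130),):pass
x,y,_=[int(v) for v in [*proj('wrist',(.6135,.1966,.1)),0]];print(x,y,T0[3].round(4).tolist())
x0=max(0,x-160);y0=max(0,y-130);print('crop',x0,y0)
cv2.imwrite('pics/w5c.png',cv2.resize(im[y0:y0+240,x0:x0+320,::-1],None,fx=2.4,fy=2.4,interpolation=2))
s=observe();print(s['position'])"
```

```text
277 98 [[0.6972, -0.7165, -0.023, 0.5522], [-0.7168, -0.6968, -0.026, 0.1363], [0.0026, 0.0346, -0.9994, 0.4024], [0.0, 0.0, 0.0, 1.0]]
crop 117 0
[0.52622924 0.11240275 0.22914448]
```

View pics/w5c.png

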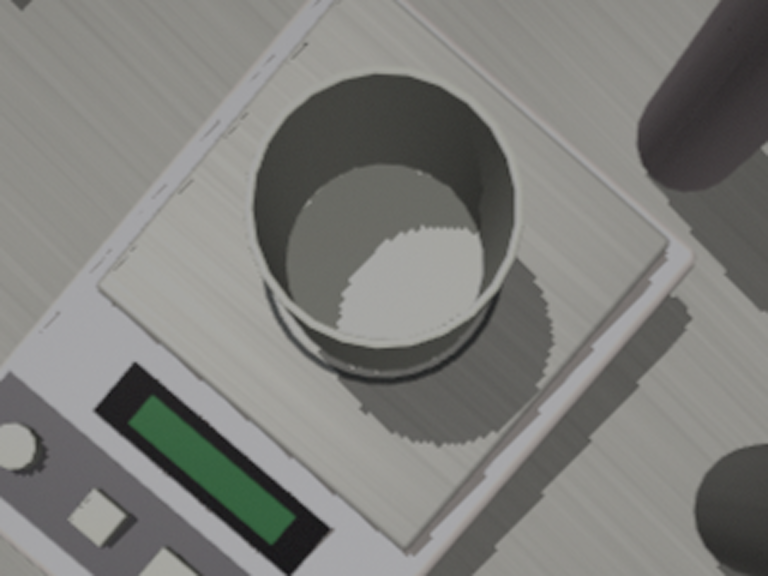

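The cup is upright over the ring. Rim centre is at about (277.8,87), the ring's front edge at row 159.5, and the pan corners at (158,121) and (396,101).

```bash
python3 -c "
from h import *
h=np.array([.718,.696])
a,b=ray('wrist',(157.8,120.8),.062),ray('wrist',(396.2,101.2),.062);c=ray('wrist',(277.8,87.1),.137)
d=((a+b)/2-c)[:2]
print((a+b)/2,c,d,d@h,d@[.696,-.718])
r=ray('wrist',(278,159.5),.062)[:2]+h*.05;f=ray('wrist',(278,154.8),.062)[:2]+h*.043;print('ring',r,'foot',f)
# top fit check by template of silhouettes
im=save('top','top5.png')
for x in silhouettes('cup','top')[:2]:
    cc,_=cv2.findContours(x['mask'].astype(np.uint8),0,2);cc=max(cc,key=cv2.contourArea);print(x['p'],cv2.boundingRect(cc))
print(proj('top',(.6135,.1966,.137)),proj('top',(.6135,.1966,.062)))
plan((.458,.164,.12),.056,0)
"
```

```text
[0.61200441 0.19562251 0.062     ] [0.61215523 0.1946698  0.137     ] [-0.00015081  0.00095271] 0.0005548001202732622 -0.0007890110913022794
ring [0.61471654 0.19665133] foot [0.61299262 0.19499435]
0.72 (185, 173, 42, 37)
[205.21335852 191.09268184] [211.36167394 197.92625897]
t 5.92 pos [0.5261 0.1128 0.2287] F [-0.52  0.72  0.95] w 0.498
row [-0.0405, -0.084, 0.1018, -0.0937, -0.2473, 0.7109]
```

jog_arm(
  motion=[
    [[-0.01,-0.03,0.02,-0.03,-0.06,0.18,1],[-0.02,-0.06,0.04,-0.05,-0.12,0.36,1],[-0.04,-0.084,0.06,-0.07,-0.19,0.54,1],[-0.04,-0.084,0.08,-0.094,-0.247,0.711,1],[-0.0405,-0.084,0.102,-0.094,-0.247,0.711,1],[-0.0405,-0.084,0.102,-0.094,-0.247,0.711,1],[-0.0405,-0.084,0.102,-0.094,-0.247,0.711,1],[-0.0405,-0.084,0.102,-0.094,-0.247,0.711,1],[-0.0405,-0.084,0.102,-0.094,-0.247,0.711,1],[-0.0405,-0.084,0.102,-0.094,-0.247,0.711,1]],
  ],
)

```text
clock: 6.75
position: [0.4587, 0.164, 0.1205]
ee_rot: [3.14, 0.092, 0.004]
force: [0.5, -0.6, -0.2]
width: 0.003
gripper_force: 0.0
```

```bash
python3 -c "
from h import *
plan((.4567,.1642,.063),.056,0)
save('wrist','w6.png');plan((.4567,.1642,.063),.056,0)
print(proj('wrist',(.4567,.1642,.058)))"
```

```text
t 6.75 pos [0.4587 0.164  0.1205] F [ 0.55 -0.61 -0.24] w 0.003
row [-0.0021, -0.0003, 0.0575, 0.0001, -0.0026, 0.0029]
t 6.8 pos [0.4587 0.1638 0.1207] F [ 0.23 -0.29 -0.9 ] w 0.001
row [-0.0022, -0.0005, 0.0577, 0.0002, -0.0029, 0.002]
[275.55244388 229.50397471]
```

View pics/w6.png

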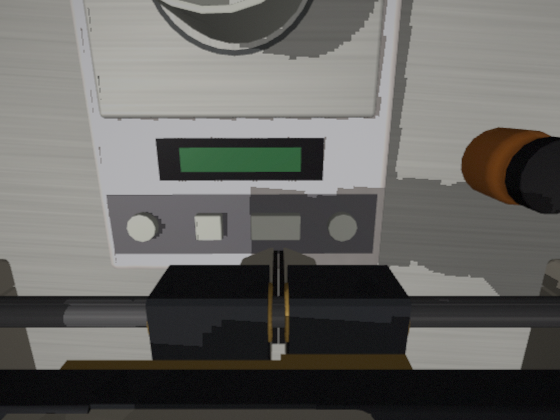

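The bar key is at (276,228), matching the prediction of (275.5,229.5). I'll go down in gentle steps.

jog_arm(
  motion=[
    [[-0.002,-0.0005,0.03,0,-0.003,0.002,1],[-0.002,-0.0005,0.05,0,-0.003,0.002,1],[-0.002,-0.0005,0.059,0,-0.003,0.002,1],[-0.002,-0.0005,0.0605,0,-0.003,0.002,1],[-0.002,-0.0005,0.062,0,-0.003,0.002,1],[-0.002,-0.0005,0.0635,0,-0.003,0.002,1],[-0.002,-0.0005,0.065,0,-0.003,0.002,1],[-0.002,-0.0005,0.0665,0,-0.003,0.002,1],[-0.002,-0.0005,0.0665,0,-0.003,0.002,1],[-0.002,-0.0005,0.0665,0,-0.003,0.002,1]],
  ],
)

```text
clock: 7.63
position: [0.458, 0.1647, 0.0551]
ee_rot: [-3.14, -0.084, -0.002]
force: [0.5, 0.5, 3.7]
width: 0.005
gripper_force: 1.5
```

jog_arm(
  motion=[
    [[0,0,0.001,0,0,0,1],[0,0,0.002,0,0,0,1],[0,0,0.0025,0,0,0,1],[0,0,0.0025,0,0,0,1],[0,0,0.0025,0,0,0,1]],
  ],
)

```text
clock: 8.05
position: [0.4581, 0.1648, 0.053]
ee_rot: [3.14, 0.084, 0.002]
force: [-1.8, -1.0, 16.6]
width: 0.004
gripper_force: 8.2
```

Bottomed out at z = 0.053, so I'll withdraw straight up.

jog_arm(
  motion=[
    [[0,0,-0.004,0,0,0,1],[0,0,-0.012,0,0,0,1],[0,0,-0.04,0,0,0,1],[0,0,-0.08,0,0,0,1],[-0.02,0,-0.12,0,0,0,1],[-0.03,0,-0.16,0,0,0,1],[-0.03,0,-0.16,0,0,0,1],[-0.03,0,-0.16,0,0,0,1],[-0.03,0,-0.16,0,0,0,1]],
  ],
)

```text
clock: 8.8
position: [0.4272, 0.1626, 0.2119]
ee_rot: [3.14, 0.084, 0.0]
force: [0.5, -0.1, -1.2]
width: 0.009
gripper_force: 0.0
```

```bash
python3 -c "
from h import *
im=save('wrist','w7.png')
s=observe();print(s['position'],s['force'],s['clock'])"
```

```text
[0.42693317 0.16240734 0.21111609] [-1.2828979   0.58075291 -0.1223314 ] 8.85
```

View pics/w7.png

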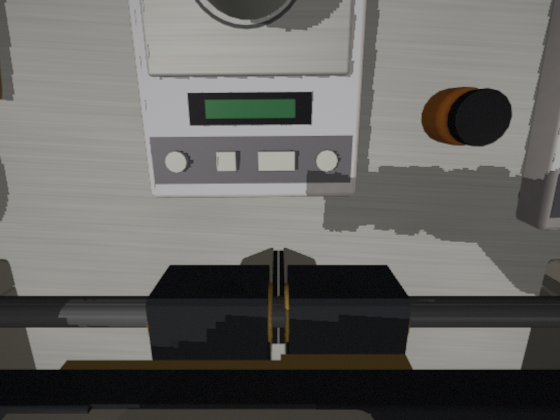

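The arm is clear, the keys are back up, and the cup sits over the ring (front arc at about (247,25)). I'm handing it in.

```bash
python3 -c "
from cell import *
print(sign_off())"
```

```text
the job is handed in; nothing more can be done
None
```

The cup is upright on the left scale's pan, within about 2 mm of the ring's centre by my camera measurement; the tare bar went fully down (up to about 17 N at the stop, more than it needed), the arm withdrew clear, and the job was handed in at about 9 s with no verdict returned.

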